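Dispense three square spacers

TASK

Dispense exactly three of the square spacers into the catch tray of their dispenser: press the lever of the dispenser with the square magazine all the way down and let it come fully back up, three times. Leave the lever of the dispenser with the round tube alone, and finish with the lever up.

Things in the scene. Friction and masses are not known exactly. Their poses are not given: they have to be found in the camera images.
- lever_pad (a point): Centre of the top face of the right lever's pad: black plastic, 46 mm wide, 42 long, 12 thick, at the robot's end of a steel lever on the dispenser with the square magazine. Starts about 190 mm above the table and sinks about 63 mm over the full stroke, nearly straight down (under 10 mm sideways). Hinge: 115 mm beyond the pad, 149 mm high. Nothing stands over the pad.
- lever (a joint): That lever, rad: 0 = fully up (rest), 0.58 = down on its stop. Sprung: 3 N at the pad at first, 7 N at the bottom; comes up by itself when let go. A full press ejects the lowest spacer into the tray (it drops by 0.47 rad at the latest); the next sinks into its place only when the lever is back up (below about 0.08 rad).
- dispenser: The square-magazine dispenser, grey, fixed to the table, turned up to 0.3 rad from world x. Origin: on the table under the magazine; x points away from the lever to the tray, z up. Pad at x -183 mm; magazine (165 mm high, the tallest part) at x 0; black catch tray from x 13 to 117 mm, y -45 to 45 mm inside, walls 50 mm high.
- spacer3_center (a point): Centre of the third spacer from the bottom in the square magazine. Six alike plain aluminium square spacers, 30 x 30 x 12 mm with a dark hole mark, lie flat in a stack; the lowest rests 75 mm above the table. The third one starts at 105 mm and must end in the tray.
- spacer4_center (a point): Centre of the fourth spacer from the bottom, starting 117 mm above the table; it must stay in the magazine, where it comes to rest 81 mm above the table after three presses.
- other_lever (a joint): Lever of the other dispenser, which has a round steel tube filled with brass rollers and is otherwise alike; the two may stand left or right of each other. 0 = up, 0.58 = fully down. To be left alone.

How it is judged:
On the way, in this order (a step that is already met when the one before it is completed fails the run):
1. the lever is pressed down a first time (value of joint lever above 0.4 rad), for 0.05 s.
2. the lever is let up after the first press (value of joint lever below 0.1 rad), for 0.05 s.
3. the lever is pressed down a second time (value of joint lever above 0.4 rad), for 0.05 s.
4. the lever is let up after the second press (value of joint lever below 0.1 rad), for 0.05 s.
5. the lever is pressed down a third time (value of joint lever above 0.4 rad), for 0.05 s.
6. the lever is let up after the third press (value of joint lever below 0.1 rad), for 0.05 s.
At the end, for the whole second after the job is handed in: The third spacer (so the first two too) rests inside the catch tray, its centre below 60 mm; the fourth is still in the magazine, sunk to the bottom (centre 72 to 90 mm high and at most 8 mm towards the tray); the lever is up (under 0.06 rad) (value of joint lever below 0.06 rad and x of spacer3_center in the frame of dispenser between 0.012 and 0.119 m and y of spacer3_center in the frame of dispenser between -0.047 and 0.047 m and height (world z) of spacer3_center below 0.06 m and height (world z) of spacer4_center between 0.072 and 0.09 m and x of spacer4_center in the frame of dispenser below 0.008 m and linear speed of spacer3 below 0.02 m/s); the robot touches nothing.
It fails at once if the lever of the round-tube dispenser is pressed (value of joint other_lever above 0.15 rad).
It also fails if it takes over 42 s, if anything falls off the work surface, if the arm or the gripper's body presses on something with over 40 N, if the wrist force passes 120 N, or if a joint passes its speed limit or range.

ROBOT

A 6-joint arm with a two-finger parallel gripper is mounted at the origin on the work surface. World frame = base frame: x ahead of the robot, y to its left, z up, the work surface at z = 0. Lengths are in m, angles in rad, forces in N, time in s.
With the tool pointing down it reaches from about 0.35 to 0.975 m from the base axis. Payload 4.9 kg.
Tool frame: the origin (TCP) lies on the centre line of the jaws, within the pads' length; the fingertips stand 8 mm ahead of it and the grasp point (between the pads) lies 11 mm behind it; z points along the fingers, y is the direction in which the jaws open and shut (so a half turn about z gives the same grasp; the last joint's range is limited). The gripper opens to 85 mm and grips with 20 to 120 N. Pads are 22 mm wide; open, the fingers measure 114 mm over their backs; the gripper's body (76 mm by 85 mm) begins 54 mm behind the grasp point. The pads swing forward as they close: fully open they stand 13 mm farther back than shut.
Start: joints at [-1.445, 0.053, 1.613, -0, 1.476, -0.119], TCP at [0.151, -0.606, 0.239] pointing down, gripper open.
Joint ranges: [-3.01, 3.01], [-1.01, 2.22], [0.06, 2.58], [-1.02, 4.17], [0.09, 2.62], [-3.14, 3.14]. Speed limits (rad/s): [2.57, 2.57, 3.14, 3.14, 3.14, 3.14].

INTERFACE

Orientations are given as a rotation vector (axis times angle).
In Python, from station import get_obs, get_image, calibration, finish_job gives the robot as it stands. The module is installed in compiled form; this text tells all that it offers.
- The arm moves only by the shell command python3 -m jog 'ROWS' [FORCE]. ROWS is JSON, a list of rows, each a list of 7 numbers: the shift along the tool's x, y, z in cm, then the turn, a rotation vector about the tool's x, y, z in rad, then the closure in counts, from 0 (fully open) to 255 (shut). In form: [[dx, dy, dz, ax, ay, az, jaw], ...]. A call has 1 to 8 rows; each row is the pose to reach, as a shift and turn from the pose measured when the call began, along the tool's axes at that moment; what a row does not reach only later rows make up. A row lasts 1/12 s, in which the tool goes at most 41.7 mm and 7.16 degrees, less where a joint would pass 70% of its speed; a pose out of reach is approached as far as the arm can. A call with a gripper value outside its range is refused whole. The fingers move at their own pace and stop on an object; FORCE is the grip in N (left out, the last holds). Time passes only in rows, so rows that repeat a pose let the fingers close. It gives the time, the measured TCP pose, the force and the opening at its end, in the units of the state.
- get_obs(): the state, without advancing time (a new reading comes with each control period).
- get_image(name): name is "side" or "top" or "wrist"; returns the picture (420x560x3 uint8, red, green, blue); there is no depth.
- calibration(name): a dict with "vfov" (degrees; the focal length in pixels is half the picture's height over the tangent of half this angle, whatever the lens; pixels are square), "cx", "cy" (the principal point, pixels), "dist_coeffs" ([k1, k2, p1, p2, k3] as OpenCV has them; the pictures are not rectified), "R" (3x3) and "t" (3): a world point X has camera coordinates R X + t. Camera axes: x right, y down, z forward; pixel columns grow to the right and rows downward; lengths in m; the calibration is good to about 2 mm. A picture is of the moment at which its call begins: read the wrist's pose just before it. calibration takes no time and is no camera call; for the wrist camera it gives the pose at the moment of the call.
- finish_job(): hands the job in, once; it reports no verdict.
The state is a dict: "t": time; "q": joint angles; "dq": joint speeds; "effort": joint torques, N m; "tool_pos": TCP position; "tool_rot": TCP orientation; "contact_force": force on the tool from outside, world axes, zero at the start; "wrist_torque": the same for the moment, N m; "opening": finger opening in m.
Only numpy, scipy, OpenCV 4.12 (cv2) and the standard library are available. Lean on these libraries where they do the work, as an engineer would, in place of code of your own. Each camera call takes 0.05 s, during which the arm holds its last target. There are 200 camera calls.

## Working session

There is one attempt and no reset: what is moved stays moved. The work goes in short steps, Python scripts to look and compute and a shell command to move; the robot and the scene stay as the last step left them, time stands still between calls to the robot, and variables do not carry over. Pictures are saved under pics/ and viewed, about 8 in all and at most 12, crops included, and the job is handed in when it is done.

```bash
mkdir -p pics
cat > h.py <<'E'
import numpy as np, cv2
from station import *
def save(n,f):
    im=get_image(n); cv2.imwrite('pics/'+f,im[:,:,::-1]); return im
def ray(n,uv,C=None):
    c=C or calibration(n); f=210/np.tan(np.radians(c['vfov'])/2)
    K=np.array([[f,0,c['cx']],[0,f,c['cy']],[0,0,1]])
    p=cv2.undistortPoints(np.array([[uv]],float),K,np.array(c['dist_coeffs'],float))[0,0]
    R=np.array(c['R']);t=np.array(c['t']); return -R.T@t, R.T@np.array([p[0],p[1],1])
def onz(n,uv,z):
    o,d=ray(n,uv); return o+d*(z-o[2])/d[2]
E
python3 - <<'E'
from h import *
a=save('top','top1.png');b=save('side','side1.png')
cv2.imwrite('pics/both1.png',cv2.resize(np.vstack([a,b])[:,:,::-1],(400,600)))
print(get_obs())
for n in('top','side'):
    c=calibration(n);print(n,-np.array(c['R']).T@np.array(c['t']),c['vfov'])
E
```

```text
{'t': 0.1, 'q': array([-1.44503253e+00,  5.32968539e-02,  1.61415079e+00,  6.56723120e-06,
        1.47600690e+00, -1.19032959e-01]), 'dq': array([ 0.00202897, -0.00136741, -0.00279358, -0.00126286, -0.0003815 ,
        0.00250895]), 'effort': array([ 1.20419998e-03, -3.94900775e+01, -3.71360815e+01, -2.07227259e-05,
        3.96690506e-03,  5.24382617e-07]), 'tool_pos': array([ 0.15138741, -0.60582371,  0.23818575]), 'tool_rot': array([-3.11624150e+00, -3.83338140e-01, -4.25622009e-07]), 'contact_force': array([-0.69207428,  0.22876248, -0.26902876]), 'wrist_torque': array([-0.01686997, -0.01415645, -0.00541114]), 'opening': 0.08539147351175659}
top [ 0.40964718 -0.02818977  1.27619097] 44.88045068819391
side [ 0.34345179 -0.62898725  0.8787865 ] 45.58683960174813
```

View pics/top1.png

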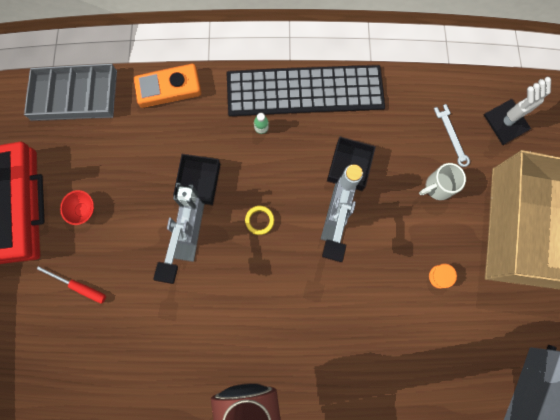

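View pics/side1.png

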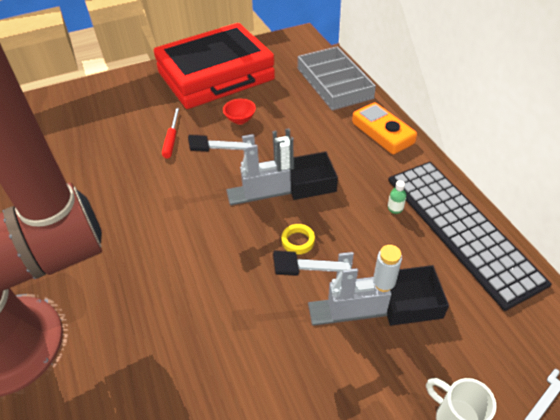

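Top view: the square-magazine dispenser is the left one (magazine at 186,194, pad at 166,272). The round tube (brass cap) is on the right, with its pad at 334,251. In the side view the square one's pad is at 198,143.

Run:
```python
from h import *
a=cv2.imread('pics/top1.png');g=a.max(2)
def blob(g,x0,x1,y0,y1,th=45):
    m=np.zeros_like(g);m[y0:y1,x0:x1]=(g[y0:y1,x0:x1]<th)*255
    c=max(cv2.findContours(m,0,2)[0],key=cv2.contourArea)
    return cv2.minAreaRect(c),cv2.contourArea(c)
r,A=blob(g,148,185,255,290);print(r,A)
p=onz('top',r[0],.19);print('pad top',p)
P=[onz('top',q,.19) for q in cv2.boxPoints(r)];print([np.round(q[:2],4) for q in P],[round(np.linalg.norm(P[i]-P[i-1])*1e3,1) for i in range(4)])
s=cv2.imread('pics/side1.png').max(2)
rs,As=blob(s,183,212,130,158);print(rs,As)
o1,d1=ray('top',r[0]);o2,d2=ray('side',rs[0])
S=np.linalg.lstsq(np.c_[d1,-d2],o2-o1,rcond=None)[0];print('tri',o1+d1*S[0],o2+d2*S[1])
m=onz('top',(186,194),.165);t=onz('top',(198,180),.03);print('mag',m,'tray',t)
d=m-p;print('yaw',np.arctan2(d[1],d[0]),np.hypot(d[0],d[1]))
```

```text
((165.53846740722656, 272.3077087402344), (20.39607810974121, 17.65045166015625), 11.309932708740234) 312.0
pad top [0.48110294 0.20035794 0.19      ]
[array([0.4667, 0.2257]), array([0.504, 0.219]), array([0.4955, 0.1751]), array([0.4583, 0.1819])] [np.float64(44.6), np.float64(37.9), np.float64(44.7), np.float64(37.8)]
((199.0, 148.5), (3.0, 16.0), 90.0) 29.0
tri [0.48275125 0.20563    0.16494413] [0.48224886 0.20569741 0.16492526]
mag [0.65841119 0.16402686 0.165     ] tray [0.72470285 0.15774239 0.03      ]
yaw -0.20210599382739147 0.18099216250727812
```

Pad, yaw and distance agree (181 mm against 183; sides 45 x 38 mm). Next I move over it with the jaws shut. The path stays at least 0.37 m from the base and well in front of the round dispenser.

```bash
python3 -m jog '[[51.5,-70.2,-5,0,0,0,255],[51.5,-70.2,-5,0,0,0,255],[51.5,-70.2,-5,0,0,0,255],[51.5,-70.2,-5,0,0,0,255],[51.5,-70.2,-5,0,0,0,255],[51.5,-70.2,-5,0,0,0,255],[51.5,-70.2,-5,0,0,0,255],[51.5,-70.2,-5,0,0,0,255]]' 60
python3 - <<'E'
from h import *
from scipy.spatial.transform import Rotation as Ro
o=get_obs();R=Ro.from_rotvec(o['tool_rot']).as_matrix()
print(R.T@(np.array([.481,.2,.28])-o['tool_pos'])*100)
E
```

```text
t: 0.77
tool_pos: [0.2774, -0.2962, 0.258]
tool_rot: [-3.116, -0.382, 0.0]
contact_force: [0.4, 0.7, 0.1]
opening: 0.0004
[ 31.74194306 -43.24299044  -2.08610082]
```

```bash
python3 -m jog '[[31.7,-43.2,-2,0,0,0,255],[31.7,-43.2,-2,0,0,0,255],[31.7,-43.2,-2,0,0,0,255],[31.7,-43.2,-2,0,0,0,255],[31.7,-43.2,-2,0,0,0,255],[31.7,-43.2,-2,0,0,0,255],[31.7,-43.2,-2,0,0,0,255],[31.7,-43.2,-2,0,0,0,255]]'
python3 -m jog '[[8,-11,-0.5,0,0,0,255],[14,-19,-1,0,0,0,255],[14,-19,-1,0,0,0,255]]'
python3 - <<'E'
from h import *
from scipy.spatial.transform import Rotation as Ro
o=get_obs();R=Ro.from_rotvec(o['tool_rot']).as_matrix()
print(R.T@(np.array([.481,.2,.225])-o['tool_pos'])*100)
E
```

```text
t: 1.43
tool_pos: [0.4034, 0.0123, 0.2712]
tool_rot: [-3.116, -0.382, -0.001]
contact_force: [-0.1, -0.4, -0.2]
opening: 0.0001
t: 1.68
tool_pos: [0.4503, 0.1282, 0.2763]
tool_rot: [-3.116, -0.384, -0.001]
contact_force: [0.9, -0.1, 1.3]
opening: -0.0
[ 4.71811799 -6.21344008  5.14713768]
```

```bash
python3 -m jog '[[2.4,-3.1,0,0,0,0,255],[4.7,-6.2,0,0,0,0,255],[4.7,-6.2,3,0,0,0,255],[4.7,-6.2,5,0,0,0,255],[4.7,-6.2,5.1,0,0,0,255],[4.7,-6.2,5.1,0,0,0,255]]'
python3 - <<'E'
from h import *
a=save('top','top2.png');b=save('side','side2.png')
c=[cv2.resize(a[150:300,110:260],(400,400)),cv2.resize(b[60:210,160:310],(400,400))]
cv2.imwrite('pics/c2.png',np.hstack(c)[:,:,::-1])
E
```

```text
t: 2.18
tool_pos: [0.4797, 0.1996, 0.2235]
tool_rot: [-3.117, -0.384, 0.006]
contact_force: [-0.3, -0.6, -0.1]
opening: 0.0001
```

View pics/c2.png

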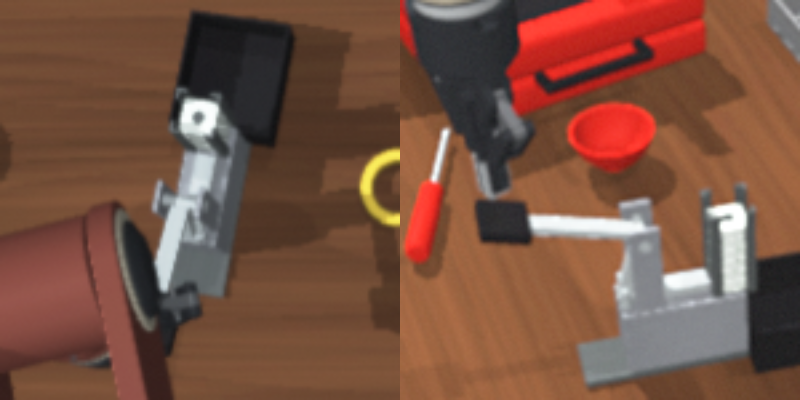

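The side crop shows the closed tips (490,190) just above the black pad (503,220), with the lever up. I start the first press and watch the force.

```bash
python3 -m jog '[[0.1,0,2.5,0,0,0,255],[0.1,0,4.5,0,0,0,255],[0.1,0,6.5,0,0,0,255],[0.1,0,8,0,0,0,255],[0.1,0,8.5,0,0,0,255],[0.1,0,8.5,0,0,0,255],[0.1,0,8.5,0,0,0,255]]'; python3 -m jog '[[0,0,0.3,0,0,0,255],[0,0,0.3,0,0,0,255],[0,0,0.3,0,0,0,255]]'
python3 - <<'E'
from h import *
b=save('side','side3.png')
cv2.imwrite('pics/c3.png',cv2.resize(b[60:210,160:340],(720,600))[:,:,::-1])
E
```

```text
t: 2.87
tool_pos: [0.484, 0.2001, 0.1452]
tool_rot: [-3.115, -0.381, -0.009]
contact_force: [-3.3, -0.0, 7.0]
opening: -0.0001
t: 3.12
tool_pos: [0.4848, 0.2002, 0.1456]
tool_rot: [-3.114, -0.38, -0.012]
contact_force: [-6.1, -0.3, 6.2]
opening: 0.0002
```

View pics/c3.png

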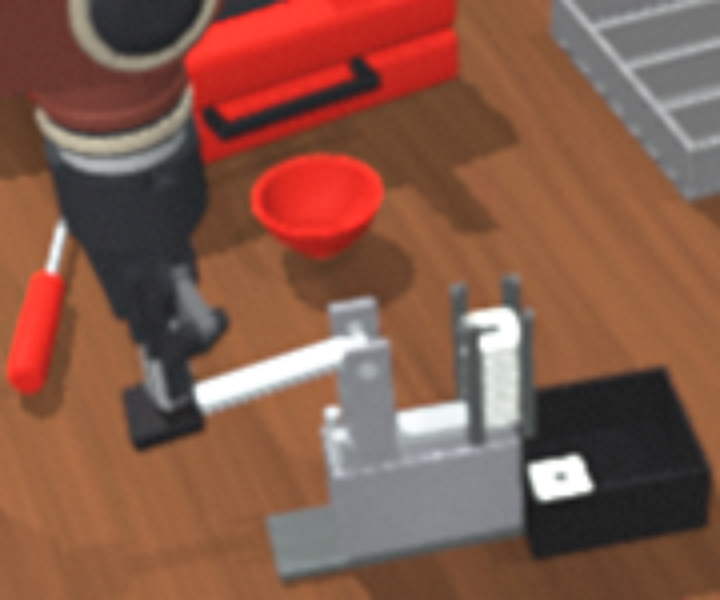

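First spacer (560,478) is in the tray, lever well down. I push a touch further to see whether it is on the stop.

```bash
python3 -m jog '[[0,0,0.5,0,0,0,255],[0,0,0.7,0,0,0,255],[0,0,0.7,0,0,0,255]]'
```

```text
t: 3.42
tool_pos: [0.4857, 0.2003, 0.1418]
tool_rot: [-3.114, -0.378, -0.016]
contact_force: [-4.5, -0.4, 7.1]
opening: 0.0
```

```bash
python3 -m jog '[[-0.2,0,0.4,0,0,0,255],[-0.4,0,0.8,0,0,0,255],[-0.4,0,0.8,0,0,0,255],[-0.4,0,0.8,0,0,0,255]]'
```

```text
t: 3.75
tool_pos: [0.4854, 0.2, 0.139]
tool_rot: [-3.112, -0.377, -0.031]
contact_force: [-0.1, 1.5, 6.8]
opening: 0.0005
```

```bash
python3 -m jog '[[-0.3,0,0.5,0,0,0,255],[-0.3,0,1.0,0,0,0,255],[-0.3,0,1.0,0,0,0,255],[-0.3,0,1.0,0,0,0,255]]'
python3 - <<'E'
from h import *
print(get_obs()['contact_force'],get_obs()['wrist_torque'])
b=save('side','side4.png')
cv2.imwrite('pics/c4.png',cv2.resize(b[90:210,180:324],(720,600))[:,:,::-1])
E
```

```text
t: 4.08
tool_pos: [0.4862, 0.2, 0.1355]
tool_rot: [-3.111, -0.375, -0.045]
contact_force: [-3.7, -0.4, 13.6]
opening: 0.0002
[-3.68472423 -0.38512927 13.57364971] [-0.03831722  0.49655565  0.00721145]
```

View pics/c4.png

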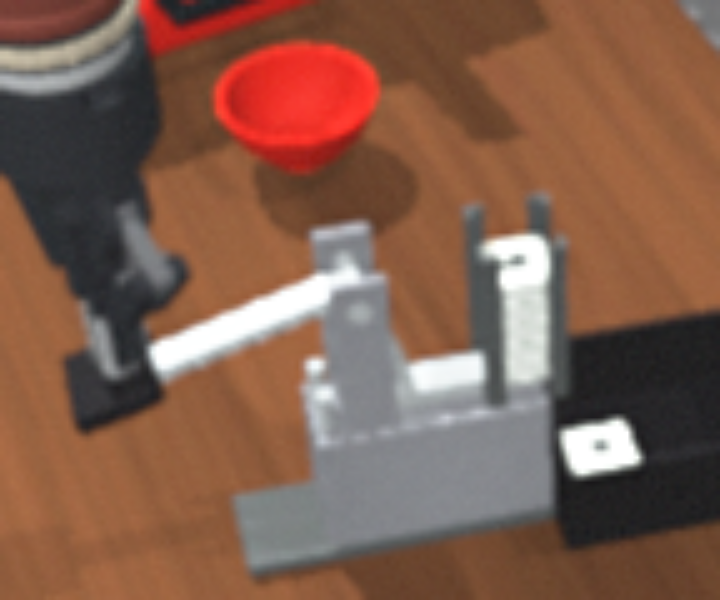

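Force doubled to 14 N with the tip at z 0.1275, which is the stop (expected 0.127). Now I release and square the tool up.

```bash
python3 -m jog '[[0,0,-3,0,0,0,255],[0,0,-6,0,0,0,255],[0,0,-9,0,0,0,255],[0,0,-9,0,0,0,255],[0,0,-9,0,0,0,255]]'
python3 - <<'E'
from h import *
from scipy.spatial.transform import Rotation as Ro
o=get_obs();R=Ro.from_rotvec(o['tool_rot'])
print(o['tool_rot'],R.as_matrix().T@(np.array([.479,.2,.222])-o['tool_pos'])*100,(R.inv()*Ro.from_rotvec([-3.1162,-.3833,0])).as_rotvec())
print(R.as_matrix().T@np.array([-.004,0,-.09])*100)
b=save('side','side5.png')
cv2.imwrite('pics/c5.png',cv2.resize(b[90:210,180:324],(720,600))[:,:,::-1])
E
```

```text
t: 4.55
tool_pos: [0.4859, 0.199, 0.2305]
tool_rot: [-3.109, -0.374, -0.058]
contact_force: [-0.9, 0.3, -0.5]
opening: -0.0001
[-3.10949026 -0.37380866 -0.05817793] [-0.67613141 -0.25843309  0.82314331] [-0.00267686 -0.03776204 -0.00545657]
[-0.73004149 -0.05277049  8.979101  ]
```

View pics/c5.png

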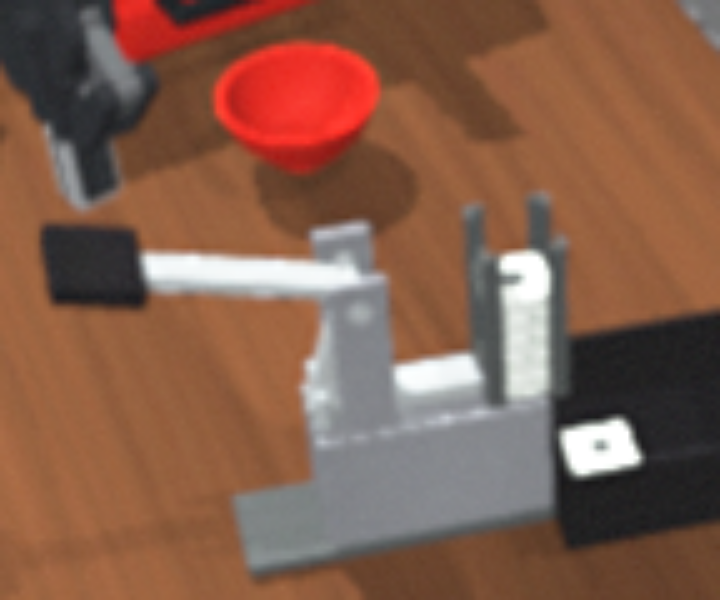

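Lever is up (95,265), stack has sunk by one, and one spacer is in the tray. I square the tool, then do press 2.

```bash
python3 -m jog '[[-0.7,-0.2,0.4,0,-0.038,-0.005,255],[-0.7,-0.2,0.8,0,-0.038,-0.005,255],[-0.7,-0.2,0.8,0,-0.038,-0.005,255],[-0.7,-0.2,0.8,0,-0.038,-0.005,255]]'
python3 -m jog '[[0,0,3,0,0,0,255],[0,0,5,0,0,0,255],[0,0,7,0,0,0,255],[0,0,8.5,0,0,0,255],[-0.2,0,9,0,0,0,255],[-0.3,0,9.3,0,0,0,255],[-0.3,0,9.3,0,0,0,255],[-0.3,0,9.3,0,0,0,255]]'
```

```text
t: 4.93
tool_pos: [0.477, 0.1988, 0.2179]
tool_rot: [-3.115, -0.382, 0.011]
contact_force: [-0.1, 0.5, -0.4]
opening: -0.0001
t: 5.6
tool_pos: [0.478, 0.1994, 0.1325]
tool_rot: [-3.114, -0.382, -0.006]
contact_force: [-4.9, -2.3, 24.4]
opening: 0.0002
```

On the stop at 24 N. Release, and check the lever by picture.

```bash
python3 -m jog '[[0,0,-3,0,0,0,255],[0,0,-6,0,0,0,255],[0,0,-8.8,0,0,0,255],[0,0,-8.8,0,0,0,255],[0,0,-8.8,0,0,0,255],[0,0,-8.8,0,0,0,255]]'
python3 - <<'E'
from h import *
b=save('side','side6.png')
cv2.imwrite('pics/c6.png',cv2.resize(b[90:210,180:324],(720,600))[:,:,::-1])
E
```

```text
t: 6.1
tool_pos: [0.4773, 0.1987, 0.2195]
tool_rot: [-3.114, -0.382, -0.005]
contact_force: [0.5, -0.5, -1.3]
opening: 0.0002
```

View pics/c6.png

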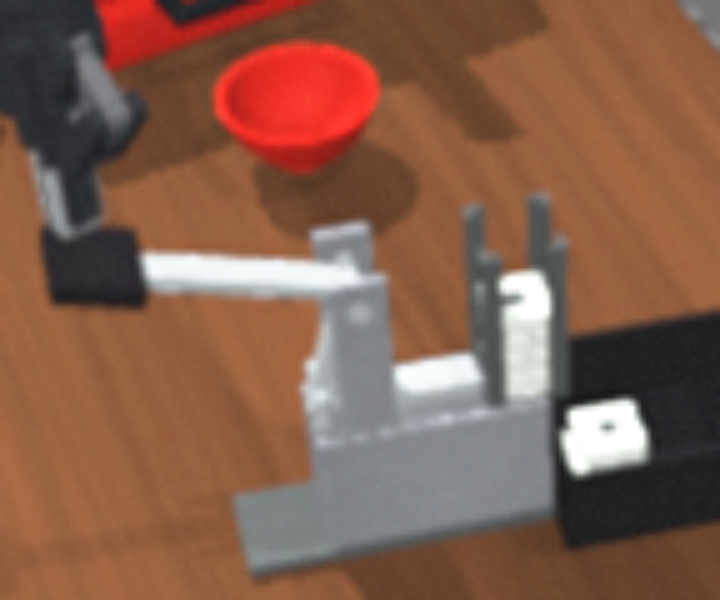

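Lever is fully up, two spacers are in the tray (605,435), and the stack has sunk again. Press 3, then release.

```bash
python3 -m jog '[[0.1,0,3,0,0,0,255],[0.1,0,5,0,0,0,255],[0.1,0,7,0,0,0,255],[0.1,0,8.5,0,0,0,255],[0,0,9,0,0,0,255],[0,0,9.3,0,0,0,255],[0,0,9.3,0,0,0,255],[0,0,9.3,0,0,0,255]]' && python3 -m jog '[[0,0,0,0,0,0,255]]'
```

```text
t: 6.82
tool_pos: [0.4786, 0.1994, 0.132]
tool_rot: [-3.114, -0.383, -0.006]
contact_force: [-14.2, -4.7, 34.0]
opening: -0.0002
t: 6.9
tool_pos: [0.4785, 0.1995, 0.1346]
tool_rot: [-3.114, -0.383, -0.003]
contact_force: [-6.9, -0.6, 5.9]
opening: -0.0001
```

```bash
python3 -m jog '[[0,0,-3,0,0,0,255],[0,0,-6,0,0,0,255],[0,0,-9,0,0,0,255],[0,0,-13,0,0,0,255],[-3,0,-15,0,0,0,255],[-6,0,-15,0,0,0,255],[-6,0,-15,0,0,0,255],[-6,0,-15,0,0,0,255]]'
python3 -m jog '[[0,0,0,0,0,0,255],[0,0,0,0,0,0,255],[0,0,0,0,0,0,255],[0,0,0,0,0,0,255],[0,0,0,0,0,0,255],[0,0,0,0,0,0,255],[0,0,0,0,0,0,255],[0,0,0,0,0,0,255]]'
python3 - <<'E'
from h import *
a=save('top','top7.png');b=save('side','side7.png')
c=[cv2.resize(a[150:300,110:260],(400,480)),cv2.resize(b[90:210,180:324],(400,480))]
cv2.imwrite('pics/c7.png',np.hstack(c)[:,:,::-1])
E
```

```text
t: 7.57
tool_pos: [0.419, 0.1842, 0.2828]
tool_rot: [-3.115, -0.383, -0.001]
contact_force: [0.4, 0.5, 0.8]
opening: 0.0
t: 8.23
tool_pos: [0.419, 0.1842, 0.2829]
tool_rot: [-3.115, -0.383, -0.001]
contact_force: [-0.2, -0.1, 0.5]
opening: -0.0002
```

View pics/c7.png

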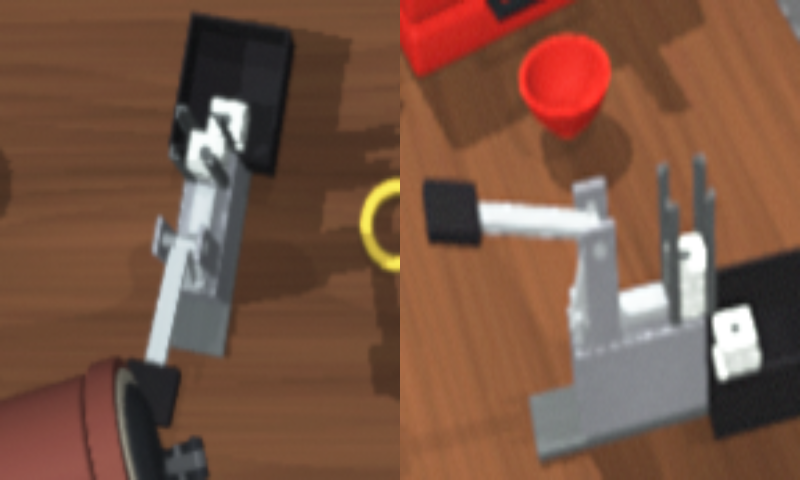

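Lever up. The tray holds the spacers piled (top one at 228,122 left crop and 735,328 right crop). I check that top spacer's position in the dispenser frame.

Run:
```python
from h import *
o1,d1=ray('top',(195.5,188));o2,d2=ray('side',(300.6,172))
S=np.linalg.lstsq(np.c_[d1,-d2],o2-o1,rcond=None)[0];A=o1+d1*S[0];B=o2+d2*S[1];print(A,B)
c,s=np.cos(-.2),np.sin(-.2);p=np.array([.481,.2])
q=(A+B)[:2]/2-p;print('disp frame',c*q[0]+s*q[1]-.183,-s*q[0]+c*q[1])
# top of stack remaining in magazine: side crop (693,240)
print(onz('side',(180+293*.36,90+240*.25),.111),'mag',p+.183*np.array([c,s]))
```

```text
[0.70055761 0.16138797 0.04441548] [0.70417744 0.16049096 0.04513232]
disp frame 0.04171504071793883 0.005697013090605302
[0.674236   0.17934238 0.111     ] mag [0.66035218 0.16364351]
```

```bash
python3 -c "
from station import *
finish_job()"
```

```text
the job is handed in; nothing more can be done
```

I pressed the square-magazine dispenser's lever down to its stop three times and let it come fully back up each time. The job was handed in at about 8.3 s on the robot's clock, and no verdict was reported.

**Presses:** the tool read 14, 24 and 34 N upward at the bottom of the three presses. The first press went down in small steps. The third peak is close to the 40 N limit, which as I read it applies to the arm and gripper body rather than the fingertips.

**Last checks:**
- **Lever:** it is up, and the gripper is clear of it and reads no contact force.
- **Third spacer:** it sits on the pile in the tray, about 42 mm toward the tray and 6 mm off-centre. The top face measured about 44 mm high. Three spacers lying flat would give 36 mm, so either the measurement is rough or the top one sits slightly raised. Either way its centre is below 60 mm.
- **Fourth spacer:** I judged this only by eye. After the first two presses the stack had visibly sunk by one spacer each time, and the last picture shows it lower still. A single-view check of the stack's top, assuming 111 mm height, came out about 20 mm off the magazine axis. It used a pixel picked by eye, and I did not resolve the difference.
- **Round-tube dispenser:** I never went near its lever.

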